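Put the take-apart eye model back together

ROBOT

A 6-joint arm with a two-finger parallel gripper is mounted at the origin on the work surface. World frame = base frame: x ahead of the robot, y to its left, z up, the work surface at z = 0. Lengths are in m, angles in rad, forces in N, time in s.
With the tool pointing down it reaches from about 0.275 to 0.825 m from the base axis. Payload 5.2 kg.
Tool frame: the origin (TCP) lies at the very end of the fingers, on their centre line; the grasp point (between the pads) lies 19 mm behind it; x points along the fingers, y is the direction in which the jaws open and shut, and the axes are right-handed (so a half turn about x gives the same grasp; the last joint's range is limited). The gripper opens to 93 mm and grips with 3 to 60 N. Pads are 15 mm wide; open, the fingers measure 128 mm over their backs; the gripper's body (75 mm by 188 mm) begins 65 mm behind the grasp point.
Start: joints at [-1.348, 0.259, 1.535, -0, 1.348, -0.203], TCP at [0.227, -0.501, 0.219] pointing down, gripper open.
Joint ranges: [-3.14, 3.14], [-0.91, 2.08], [0.19, 2.58], [-1.22, 4.36], [0.22, 2.71], [-3.12, 3.12]. Speed limits (rad/s): [2.57, 2.57, 3.14, 3.14, 3.14, 3.14].

INTERFACE

Orientations are given as a 3x3 rotation matrix whose columns are the frame's x, y, z axes.
In Python, from bench import manip, sensors, viewer, workorder gives the robot as it stands. Calls block until the motion is done:
- manip.move_pose(position, orientation): joint-space move of the TCP to a pose.
- manip.line_to(position, frame=None, max_speed=0.15, guard=None): straight line of the TCP; frame=None keeps the orientation; max_speed is the mean speed in m/s. With guard (N) it stops when the force on the tool has changed by that much, and returns True; else False.
- manip.move_joints(angles): joint-space move.
- manip.gripper_to(opening): finger opening in m; the grip force is fixed at half the most; returns when the fingers have stopped.
- manip.dwell(seconds).
- manip.ik(position, orientation): joint angles nearest the present ones, or None.
- sensors.sense(): the state.
- viewer.camera(name): name is "side" or "top"; returns (picture, depth): 400x640x3 uint8, red, green, blue; 400x640 float32, m along the optical axis (not along the pixel's ray), 0 where there is no reading.
- viewer.camera_model(name): a dict with "intrinsics" (3x3 intrinsics, pixels), "distortion" ([k1, k2, p1, p2, k3] as OpenCV has them; the pictures are not rectified), "R" (3x3) and "t" (3): a world point X has camera coordinates R X + t. Camera axes: x right, y down, z forward; pixel columns grow to the right and rows downward; lengths in m; the calibration is good to about 2 mm. A picture is of the moment at which its call begins. camera_model takes no time and is no camera call.
A pose or a line that the arm cannot do raises manip.PlanningError and nothing moves.
- workorder.sign_off(): hands the job in, once; it reports no verdict.
The state is a dict: "clock": time; "joints": joint angles; "qd": joint speeds; "effort": joint torques, N m; "eef_pos": TCP position; "orientation": TCP orientation; "force": force on the tool from outside, world axes, zero at the start; "wrist_torque": the same for the moment, N m; "width": finger opening in m.
Only numpy, scipy, OpenCV 4.12 (cv2) and the standard library are available. Lean on these libraries where they do the work, as an engineer would, in place of code of your own. Each camera call takes 0.05 s, during which the arm holds its last target. There are 200 camera calls.

TASK

Rebuild the take-apart eye model on its stand after the consultation: set the thin inner bowl into the rear shell, then the round vitreous body into the bowl, then the plain lens into the socket on top of it, and last close the hollow front shell over them so that it sits flush on the rear shell with its four muscle bands meeting those of the rear shell. Set every part down rather than dropping it. The lens implant with the two wire loops stays out, and it and the other things on the counter are left where they are.

Things in the scene. Friction and masses are not known exactly. Their poses are not given: they have to be found in the camera images.
- stand: Fixed stand with the eyeball's white rear half as an open cup: wooden foot 92 wide, 12 high; stem 18 thick; cup 76 across, wall 3.6, flat rim at height 58, mouth 67 across, round inside down to a flat floor (36 across) at height 37.2. Four red-brown muscle bands 15 wide run down its outside along own +x, -x, +y, -y; from above, tabs at the rim. Finished ball 113 high. Origin: centre of underside, z up. mm
- choroid: Inner bowl: loose, brown, thin-walled, mouth up on a flat foot 28 across. 32.8 high, 64 wide; upright outer band 63 across from 24 to 32.8 above its origin (hold there). Wall 3.5 to 4, mouth 56, inner floor 4.8 above origin. 45 g. Seated: origin 37.2 above the stand's, rear shell's rim then 20.8 above bowl's origin, 2 play all round. Origin: centre of underside, z up; round. mm
- vitreous: Vitreous body, a loose solid pale ball 52 across, flat foot 20 across, and on top an upright collar 40 across from 30 to 42 above its origin (hold there) with the lens socket in it: 32 across, 4 deep. 42 high, 80 g. Seated: origin 42 above the stand's, bowl's rim then 28 above its origin, 2 play all round. Origin: centre of underside, z up; round. mm
- lens: Plain lens, loose: ivory biconvex disc without loops, lying flat, 28 across, 14 thick, upright edge from 3 to 11 above its origin (hold there). 15 g. Seated in the socket: origin 80 above the stand's, lower 4 sunk, 2 play all round. Origin: centre of underside, z up; round. mm
- front_shell: Front half of the eyeball: loose white hollow dome standing on its rim (74 across, mouth 67). On top the cornea, 38 across, brown iris: its side is upright from 41 to 49 above the origin (hold there), top at 55. Four red-brown muscle bands 15 wide along own +x, -x, +y, -y; any may meet any of the rear shell's. 60 g. Closed: origin 58 above the stand's. Origin: centre of rim plane, z up. mm
- implant: Bystander, not to be used: the lens implant, a small ivory disc 20 across, 5 thick, with two steel wire loops, 55 over all, lying flat. Origin: centre of underside. mm
- notebook: Bystander: brown leather notebook lying flat, 148 x 210 x 20 mm (own x, y, z). Origin: centre of underside.
- spray: Bystander: upright spray bottle, 67 mm across, 185 mm high, white trigger head along its own -x. Origin: centre of underside.
- penlight: Bystander: steel pen torch lying along its own x, 142 mm long, 14 mm thick. Origin: underside, at mid-length.
There are look-alikes about, which are no part of the job. What is shaped like the vitreous but orange is not meant. What is shaped like the front_shell but yellow is not meant.

How it is judged:
On the way, in this order (a step that is already met when the one before it is completed fails the run):
1. the inner bowl sits in the rear shell, released (horizontal distance between choroid and stand below 0.005 m and z of choroid in the frame of stand between 0.0332 and 0.0412 m and angle between choroid's own z axis and vertical below 0.12 rad and contact force between the fingers and choroid below 0.05 N), for 0.2 s.
2. the vitreous body sits in the inner bowl, released (horizontal distance between choroid and stand below 0.005 m and z of choroid in the frame of stand between 0.0332 and 0.0412 m and angle between each of choroid, vitreous's own z axis and vertical below 0.12 rad and horizontal distance between vitreous and stand below 0.007 m and z of vitreous in the frame of stand between 0.038 and 0.046 m and contact force between the fingers and vitreous below 0.05 N), for 0.2 s.
3. the plain lens lies in its socket, released (horizontal distance between choroid and stand below 0.005 m and z of choroid in the frame of stand between 0.0332 and 0.0412 m and angle between each of choroid, vitreous's own z axis and vertical below 0.12 rad and horizontal distance between vitreous and stand below 0.007 m and z of vitreous in the frame of stand between 0.038 and 0.046 m and horizontal distance between lens and stand below 0.009 m and z of lens in the frame of stand between 0.076 and 0.084 m and angle between lens's own z axis and vertical below 0.2 rad and contact force between the fingers and lens below 0.05 N), for 0.2 s.
4. the front shell is closed on the rear shell (horizontal distance between choroid and stand below 0.005 m and z of choroid in the frame of stand between 0.0332 and 0.0412 m and angle between each of choroid, vitreous's own z axis and vertical below 0.12 rad and horizontal distance between vitreous and stand below 0.007 m and z of vitreous in the frame of stand between 0.038 and 0.046 m and horizontal distance between lens and stand below 0.009 m and z of lens in the frame of stand between 0.076 and 0.084 m and angle between lens's own z axis and vertical below 0.2 rad and horizontal distance between front_shell and stand below 0.006 m and z of front_shell in the frame of stand between 0.055 and 0.061 m and angle between front_shell's own z axis and vertical below 0.07 rad), for 0.2 s.
At the end, for the whole second after the job is handed in: All nested on the stand, level, released, at rest; off its axis / off seated height at most: bowl 5/4 mm, vitreous body 7/4, lens 9/4, front shell 6/3; front shell tilted under 0.07 rad, its muscle bands within 15 degrees of the rear shell's (all of step 4 and (angle between the x axis of front_shell and the x axis of stand, either way round below 0.26 rad or angle between the x axis of front_shell and the y axis of stand, either way round below 0.26 rad) and linear speed of each of choroid, vitreous, lens, front_shell below 0.02 m/s); the robot touches nothing.
It fails at once if the lens implant is moved (more than 25 mm) (distance of implant from where it was at the start of the episode above 0.025 m).
It fails at once if the notebook, the spray bottle or the pen torch is pushed out of its place (more than 25 mm) (distance of any of notebook, spray, penlight from where it was at the start of the episode above 0.025 m).
It fails at once if a part of the model is dropped (falls free from more than about 25 mm) ((linear speed of choroid above 0.7 m/s and contact force between anything else and choroid below 0.001 N) or (linear speed of vitreous above 0.7 m/s and contact force between anything else and vitreous below 0.001 N) or (linear speed of lens above 0.7 m/s and contact force between anything else and lens below 0.001 N) or (linear speed of front_shell above 0.7 m/s and contact force between anything else and front_shell below 0.001 N)).
It also fails if it takes over 120 s, if anything falls off the work surface, if the arm or the gripper's body presses on something with over 40 N, if the wrist force passes 120 N, or if a joint passes its speed limit or range.

## Working session

There is one attempt and no reset: what is moved stays moved. The work goes in short steps, each a Python script; the robot and the scene stay as the last script left them, time stands still between calls to the robot, and variables do not carry over. Pictures are saved under pics/ and viewed, about 12 in all and at most 16, crops included, and the job is handed in when it is done.

```bash
ls; mkdir -p pics; python3 - <<'E'
from bench import manip, sensors, viewer, workorder
import cv2, numpy as np
for n in ["top","side"]:
    p,d=viewer.camera(n); cv2.imwrite(f"pics/{n}0.png",p[:,:,::-1]); np.save(f"pics/{n}0d.npy",d)
    m=viewer.camera_model(n); print(n,{k:np.round(v,4).tolist() for k,v in m.items()})
s=sensors.sense(); print(s["clock"],s["orientation"],s["width"])
E
```

```text
pics
top {'intrinsics': [[400.4072, 0.0, 323.3791], [0.0, 400.4072, 201.5081], [0.0, 0.0, 1.0]], 'distortion': [0.018, 0.0, 0.0, 0.0, 0.0], 'R': [[-0.0278, -0.9995, 0.0126], [-0.9932, 0.0262, -0.1135], [0.1131, -0.0156, -0.9935]], 't': [0.0085, 0.5819, 0.9703]}
side {'intrinsics': [[469.9867, 0.0, 311.3549], [0.0, 469.9867, 194.4038], [0.0, 0.0, 1.0]], 'distortion': [-0.074, 0.0, 0.0, 0.0, 0.0], 'R': [[0.8211, -0.5708, 0.0014], [-0.3319, -0.4794, -0.8124], [0.4644, 0.6666, -0.583]], 't': [-0.4874, 0.2335, 1.0563]}
0.1 [[-3.75842961e-04  4.13054328e-01 -9.10706309e-01]
 [ 1.55623411e-03 -9.10705029e-01 -4.13054389e-01]
 [-9.99998718e-01 -1.57251581e-03 -3.00527158e-04]] 0.0930606537260195
```

View pics/top0.png

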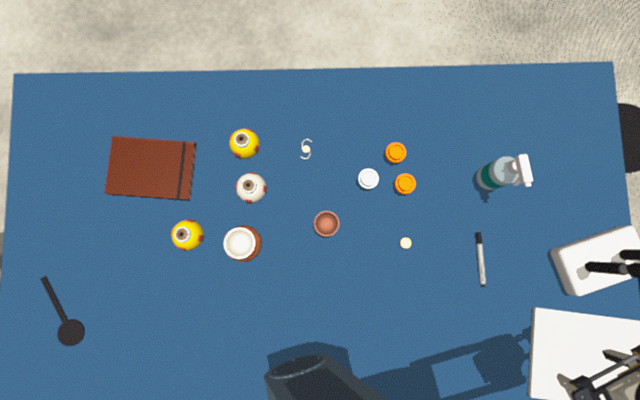

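View pics/side0.png

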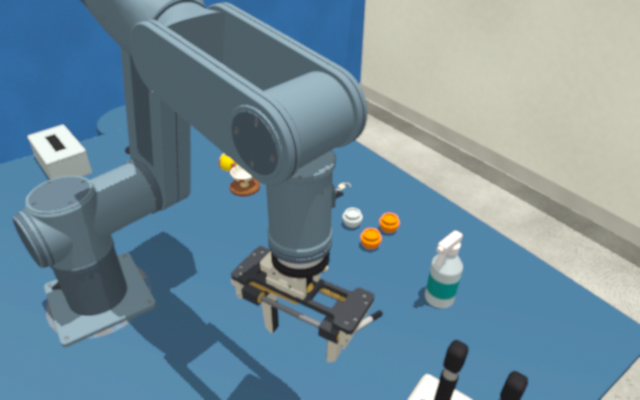

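```bash
python3 - <<'E'
import cv2, numpy as np
p=cv2.imread("pics/top0.png");d=np.load("pics/top0d.npy")
a=p[160:275,205:285]; b=p[130:260,290:420]
f=lambda i,s:cv2.resize(i,None,fx=s,fy=s,interpolation=cv2.INTER_CUBIC)
A=f(a,4.6);B=f(b,4)
A=A[:529];o=np.zeros((529,800,3),np.uint8);o[:A.shape[0],:368]=A[:, :368];B=f(b,3.3);o[:B.shape[0],369:369+B.shape[1]]=B[:, :431]
cv2.imwrite("pics/crop1.png",o)
E
```

```text
(no output)
```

View pics/crop1.png

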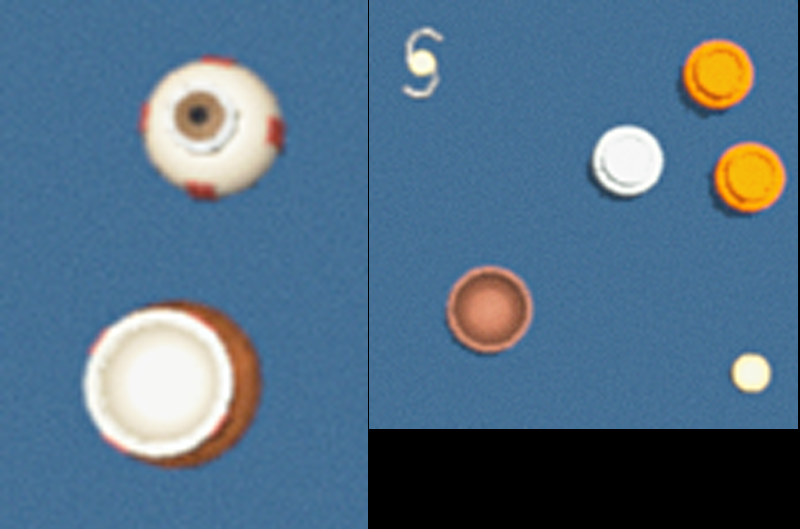

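```bash
cat > vis.py <<'E'
import cv2, numpy as np
from bench import viewer
def ray_plane(px,z,n="top"):
    "pixels (N,2) -> world points on plane z"
    m=viewer.camera_model(n);K=np.array(m["intrinsics"]);R=np.array(m["R"]);t=np.array(m["t"])
    u=cv2.undistortPoints(np.float64(px).reshape(-1,1,2),K,np.array(m["distortion"])).reshape(-1,2)
    D=np.c_[u,np.ones(len(u))]@R; C=-R.T@t
    return C+D*((z-C[2])/D[:,2])[:,None]
def cloud(d,n="top"):
    "depth -> HxWx3 world points"
    m=viewer.camera_model(n);K=np.array(m["intrinsics"]);R=np.array(m["R"]);t=np.array(m["t"])
    h,w=d.shape;g=np.stack(np.meshgrid(np.arange(w),np.arange(h)),-1).reshape(-1,1,2).astype(float)
    u=cv2.undistortPoints(g,K,np.array(m["distortion"])).reshape(-1,2)
    P=np.c_[u,np.ones(len(u))]*d.reshape(-1,1)
    return ((P-t)@R).reshape(h,w,3)
def circ(P):
    A=np.c_[2*P[:,:2],np.ones(len(P))];s=np.linalg.lstsq(A,(P[:,:2]**2).sum(1),rcond=None)[0]
    r=np.sqrt(s[2]+s[0]**2+s[1]**2)
    return s[:2],2*r,np.std(np.hypot(*(P[:,:2]-s[:2]).T))
def outline(p,c,rad,sel,z,n="top"):
    "largest blob of sel(rgb,hsv) near pixel c -> world circle at height z"
    im=cv2.resize(p,None,fx=4,fy=4,interpolation=cv2.INTER_CUBIC)
    hsv=cv2.cvtColor(im,cv2.COLOR_RGB2HSV).astype(int)
    M=sel(im.astype(int),hsv);g=np.zeros(M.shape,np.uint8);cv2.circle(g,(int(c[0]*4),int(c[1]*4)),int(rad*4),255,-1)
    M=cv2.morphologyEx((M*255).astype(np.uint8)&g,cv2.MORPH_OPEN,np.ones((5,5)))
    k=max(cv2.findContours(M,cv2.RETR_EXTERNAL,cv2.CHAIN_APPROX_NONE)[0],key=cv2.contourArea)
    k=cv2.convexHull(k).reshape(-1,2); 
    # resample the hull evenly
    q=np.r_[k,k[:1]].astype(float);s=np.r_[0,np.cumsum(np.hypot(*np.diff(q,axis=0).T))]
    e=np.linspace(0,s[-1],200);q=np.c_[np.interp(e,s,q[:,0]),np.interp(e,s,q[:,1])]
    return circ(ray_plane((q+.5)/4-.5,z,n))
E
python3 - <<'E'
from vis import *
p=cv2.imread("pics/top0.png")[:,:,::-1].copy();d=np.load("pics/top0d.npy");W=cloud(d)
notblue=lambda i,h:i[...,0]>i[...,2]*0.85
white=lambda i,h:(i.min(-1)>150)
red=lambda i,h:(i[...,0]>i[...,2]*1.1)
pr=lambda n,r:print(n,np.round(r[0],4),"dia %.4f sd %.4f"%r[1:])
pr("stand",outline(p,(240,243),19,white,.058))
pr("choroid",outline(p,(327,223),20,red,.030))
pr("vitreous",outline(p,(368,179),18,white,.024))
pr("lens",outline(p,(405,243),10,notblue,.007))
pr("shell",outline(p,(251,188),20,notblue,.012))
pr("iris",outline(p,(248,185),7,lambda i,h:(i[...,0]<170)&(i[...,0]>i[...,2]),.055))
for n,c,r,z0,z1 in [("stand",(241,243),22,.053,.065),("choroid",(327,223),18,.028,.038),("vit",(368,179),15,.038,.046),("lens",(405,243),8,.008,.018),("cornea",(251,188),18,.043,.06)]:
    y,x=np.mgrid[:400,:640];m=(np.hypot(x-c[0],y-c[1])<r)&(W[...,2]>z0)&(W[...,2]<z1)
    P=W[m];print(n,m.sum(),np.round(P.mean(0),4),"mid",np.round((P.max(0)+P.min(0))/2,4),"ext",np.round(np.ptp(P,axis=0),4))
for n,c in [("table",(327,260)),("cupfloor",(240,243)),("bowlfloor",(327,223)),("vit",(368,179)),("lens",(405,243)),("implant",(306,149)),("sp",(500,170))]:
    print(n,np.round(W[c[1],c[0]],4))
# band angles
hsv=cv2.cvtColor(p,cv2.COLOR_RGB2HSV).astype(int)
for n,c,r,z in [("shellbands",(251,188),20,.01),("standbands",(239,242),20,.055)]:
    y,x=np.mgrid[:400,:640];m=(np.hypot(x-c[0],y-c[1])<r)&(hsv[...,1]>70)&((hsv[...,0]<8)|(hsv[...,0]>165))
    k,l,s,cc=cv2.connectedComponentsWithStats(m.astype(np.uint8))
    for i in range(1,k):
        if s[i,4]>2: print(n,s[i,4],cc[i].round(1),ray_plane(cc[i:i+1],z)[0].round(4))
E
```

```text
stand [0.4849 0.1991] dia 0.0769 sd 0.0003
choroid [ 0.5275 -0.0123] dia 0.0646 sd 0.0003
vitreous [ 0.6401 -0.1229] dia 0.0538 sd 0.0002
lens [ 0.4742 -0.2132] dia 0.0312 sd 0.0002
shell [0.6262 0.1778] dia 0.0789 sd 0.0009
iris [0.6278 0.1792] dia 0.0197 sd 0.0009
stand 217 [0.4849 0.2006 0.0567] mid [0.4843 0.1991 0.0571] ext [0.0722 0.073  0.0083]
choroid 108 [ 0.5286 -0.0115  0.0318] mid [ 0.5282 -0.0124  0.0321] ext [0.0604 0.0605 0.0078]
vit 121 [ 0.6381 -0.1223  0.0407] mid [ 0.6386 -0.1219  0.0415] ext [0.0387 0.0382 0.007 ]
lens 91 [ 0.4745 -0.2122  0.0122] mid [ 0.4744 -0.2117  0.0128] ext [0.023  0.0255 0.0095]
cornea 192 [0.6254 0.1762 0.0525] mid [0.6259 0.1767 0.0515] ext [0.0359 0.037  0.0167]
table [ 0.4355 -0.0129 -0.0038]
cupfloor [0.4843 0.2008 0.0358]
bowlfloor [ 0.5297 -0.0155  0.0021]
vit [ 0.635  -0.1206  0.0401]
lens [ 0.4731 -0.2103  0.0169]
implant [0.7246 0.0339 0.0044]
sp [ 0.635  -0.4174  0.1175]
shellbands 10 [251.4 172.7] [0.6642 0.1758 0.01  ]
shellbands 6 [235.8 185.3] [0.6323 0.2159 0.01  ]
shellbands 22 [264.5 188.3] [0.6228 0.1427 0.01  ]
shellbands 19 [248.1 200.7] [0.5917 0.1848 0.01  ]
standbands 6 [248.5 229.3] [0.5164 0.1765 0.055 ]
standbands 9 [252.6 251.6] [0.4627 0.1671 0.055 ]
standbands 4 [229.5 256. ] [0.4537 0.2223 0.055 ]
```

```bash
cat > rob.py <<'E'
import numpy as np
from bench import manip, sensors
def down(deg):
    c,s=np.cos(np.radians(deg)),np.sin(np.radians(deg))
    return np.array([[0,c,s],[0,s,-c],[-1,0,0]])
def st(tag=""):
    s=sensors.sense();print(tag,"t %.1f"%s["clock"],"tcp",np.round(s["eef_pos"],4),"w %.4f"%s["width"],"F",np.round(s["force"],1),"j6 %.2f"%s["joints"][5]);return s
def over(xy,z,deg): manip.move_pose([*xy,z],down(deg))
def to(xy,z,v=.15,guard=None): return manip.line_to([*xy,z],max_speed=v,guard=guard)
E
python3 - <<'E'
from rob import *
c=(.5278,-.0122)
manip.gripper_to(.080); over(c,.10,0); st("above")
print(to(c,.023,.1,guard=6)); st("down")
manip.gripper_to(.055); st("sq1"); manip.gripper_to(.075)
to(c,.06); over(c,.06,90); print(to(c,.023,.1,guard=6)); st("90"); manip.gripper_to(.055); st("sq2")
manip.gripper_to(.085); to(c,.10); 
manip.move_pose([.35,-.40,.22],down(-40)); st("away")
from vis import *
p,d=viewer.camera("top");cv2.imwrite("pics/top1.png",p[:,:,::-1])
r=outline(p,(327,223),20,lambda i,h:i[...,0]>i[...,2]*1.1,.030);print(r)
r=outline(p,(240,243),19,lambda i,h:(i.min(-1)>150),.058);print(r)
E
```

```text
above t 2.7 tcp [ 0.5281 -0.0132  0.1002] w 0.0803 F [-0.7  0.4  0.1] j6 -0.23
False
down t 3.6 tcp [ 0.5283 -0.0124  0.0235] w 0.0798 F [ 1.  -0.8 -1.4] j6 -0.23
sq1 t 4.0 tcp [ 0.5283 -0.0123  0.0236] w 0.0628 F [-0.7 -0.3  4.6] j6 -0.23
False
90 t 6.8 tcp [ 0.5277 -0.0122  0.0229] w 0.0752 F [ 0.6 -0.1  0.4] j6 -1.81
sq2 t 7.2 tcp [ 0.5284 -0.0123  0.0237] w 0.0628 F [ 0.8 -0.6  3. ] j6 -1.81
away t 10.1 tcp [ 0.3503 -0.3992  0.2194] w 0.0849 F [-0.3  0.5  0.2] j6 -0.36
(array([ 0.52708845, -0.0113906 ]), np.float64(0.06461298589290675), np.float64(0.00023446967122350444))
(array([0.4848698 , 0.19909752]), np.float64(0.07711515799695688), np.float64(0.00026609773343344963))
```

View pics/top1.png

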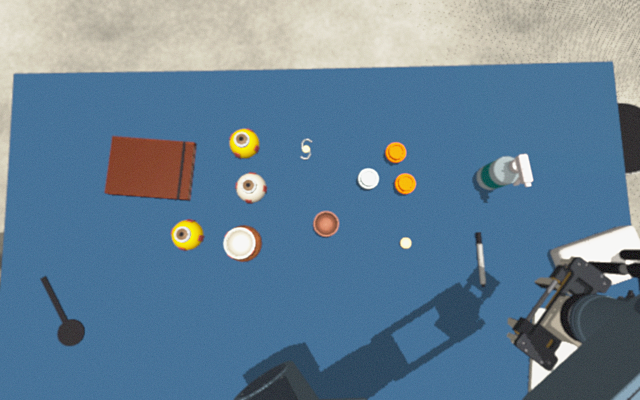

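Top picture: the bowl stands upright at (326,223) after the two centring squeezes, and the rest is untouched. The camera's bias is about 1 mm, so I pick and place the bowl.

```bash
python3 - <<'E'
from rob import *
from vis import *
c=(.5280,-.0122); S=(.4857,.1984)
manip.gripper_to(.080); over(c,.08,0); to(c,.0235,.1); manip.gripper_to(.055); st("grip")
to(c,.13); st("lift"); over(S,.13,20); st("over"); 
to(S,.068,.08); g=to(S,.0597,.02,guard=4); s=st("down %s"%g)
E
```

```text
grip t 13.3 tcp [ 0.5285 -0.0123  0.0241] w 0.0626 F [-0.4  0.4  4.2] j6 -0.23
lift t 14.2 tcp [ 0.5273 -0.012   0.1291] w 0.0625 F [ 1.  -0.3 -1.3] j6 -0.23
over t 15.0 tcp [0.4858 0.1977 0.1295] w 0.0626 F [ 0.1 -0.2 -0.5] j6 -0.17
down True t 16.3 tcp [0.486  0.1985 0.0613] w 0.0625 F [-0.7  0.1  4.2] j6 -0.17
```

```bash
python3 - <<'E'
from rob import *
from vis import *
S=(.4857,.1984)
manip.gripper_to(.082); to(S,.13); st("rel")
v=(.6405,-.1233)
over(v,.12,20); manip.gripper_to(.060)
p,d=viewer.camera("top");cv2.imwrite("pics/top2.png",p[:,:,::-1])
f=lambda q:cv2.resize(q,None,fx=5,fy=5,interpolation=cv2.INTER_CUBIC)
cv2.imwrite("pics/crop2.png",f(p[205:280,200:290,::-1]))
W=cloud(d);print(W[243,240],W[228:258:3,241,2].round(3))
red=lambda i,h:(i[...,0]>i[...,2]*1.25)
print(outline(p,(240,241),16,red,.068))
st()
E
```

```text
rel t 17.5 tcp [0.4853 0.1983 0.1295] w 0.0826 F [-0.8  0.1  0.2] j6 -0.17
[0.4842003  0.19923211 0.0439574 ] [0.058 0.061 0.045 0.038 0.038 0.042 0.043 0.041 0.049 0.068]
(array([0.48578387, 0.19924119]), np.float64(0.06445768524265318), np.float64(0.001299540951106294))
 t 19.5 tcp [ 0.6405 -0.1233  0.12  ] w 0.0600 F [-0.3  1.2 -0.4] j6 -0.71
```

View pics/crop2.png

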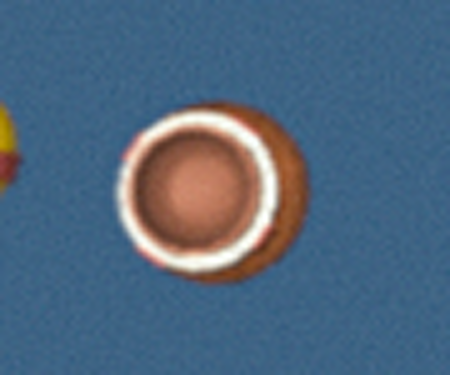

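The crop shows the bowl seated concentrically, with a white rim all round it. Next is the vitreous body.

```bash
python3 - <<'E'
from rob import *
v=(.6405,-.1235); S=(.4857,.1984)
manip.gripper_to(.056); over(v,.10,-70); print(to(v,.031,.08,guard=5)); manip.gripper_to(.038); st("sq1")
manip.gripper_to(.052); to(v,.055); over(v,.055,20); print(to(v,.031,.08,guard=5)); manip.gripper_to(.030); st("grip")
to(v,.15); st("lift"); over(S,.15,20); to(S,.082,.08); g=to(S,.0708,.02,guard=4); st("down %s"%g)
E
```

```text
False
sq1 t 22.7 tcp [ 0.6408 -0.1235  0.0315] w 0.0393 F [-0.8 -0.3  2.7] j6 0.86
False
grip t 25.7 tcp [ 0.6407 -0.1236  0.0313] w 0.0393 F [-0.7 -0.  -0.3] j6 -0.71
lift t 26.6 tcp [ 0.6398 -0.1232  0.1489] w 0.0391 F [-0.1  0.3 -0.7] j6 -0.71
down True t 29.5 tcp [0.4858 0.1984 0.0732] w 0.0392 F [-1.2  0.3  5.4] j6 -0.17
```

```bash
python3 - <<'E'
from rob import *
from vis import *
S=(.4857,.1984); l=(.4752,-.2135)
manip.gripper_to(.052); to(S,.15); st("rel")
over(l,.08,60); manip.gripper_to(.045)
p,d=viewer.camera("top")
cv2.imwrite("pics/crop3.png",cv2.resize(p[205:280,200:290,::-1],None,fx=5,fy=5,interpolation=cv2.INTER_CUBIC))
W=cloud(d);P=W[225:255,225:255].reshape(-1,3);P=P[(P[:,2]>.079)&(P[:,2]<.095)];print("collar",len(P),P.mean(0).round(4),((P.max(0)+P.min(0))/2).round(4),np.ptp(P,axis=0).round(4))
print(to(l,.006,.08,guard=5)); manip.gripper_to(.026); st("sq1")
manip.gripper_to(.042); to(l,.03); over(l,.03,-30); print(to(l,.006,.08,guard=5)); manip.gripper_to(.020); st("grip")
to(l,.17); st("lift")
E
```

```text
rel t 30.6 tcp [0.4852 0.1983 0.1494] w 0.0521 F [0.4 0.5 0.1] j6 -0.17
collar 179 [0.4844 0.1987 0.082 ] [0.4839 0.1987 0.0834] [0.0376 0.038  0.0088]
False
sq1 t 34.2 tcp [ 0.4754 -0.2136  0.0063] w 0.0268 F [-0.2 -0.3  3. ] j6 -1.68
False
grip t 37.2 tcp [ 0.4755 -0.2137  0.0064] w 0.0263 F [ 0.  -0.5  1.2] j6 -0.11
lift t 38.5 tcp [ 0.4746 -0.2131  0.1691] w 0.0262 F [-0.2  0.7 -0.4] j6 -0.11
```

View pics/crop3.png

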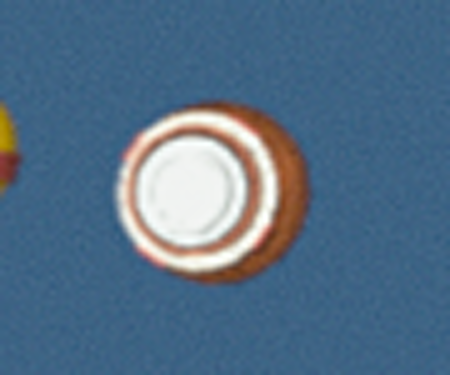

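The crop shows the vitreous body sitting concentrically in the bowl. Next the lens goes over the stand, with a side look at the grip first.

```bash
python3 - <<'E'
from rob import *
from vis import *
S=(.4855,.1983)
over(S,.17,20); st("over"); to(S,.12,.1)
p,d=viewer.camera("side");m=viewer.camera_model("side")
x=cv2.projectPoints(np.array([[*S,.12]]),cv2.Rodrigues(np.array(m["R"]))[0],np.array(m["t"]),np.array(m["intrinsics"]),np.array(m["distortion"]))[0].ravel();print(x)
a,b=int(x[0]),int(x[1]);q=p[max(0,b-60):b+60,max(0,a-80):a+80,::-1]
cv2.imwrite("pics/side1.png",cv2.resize(q,None,fx=4,fy=4,interpolation=cv2.INTER_CUBIC))
E
```

```text
over t 40.0 tcp [0.4859 0.1975 0.1699] w 0.0265 F [ 0.5 -0.7 -0.3] j6 -0.17
[240.9347305  152.45777601]
```

View pics/side1.png

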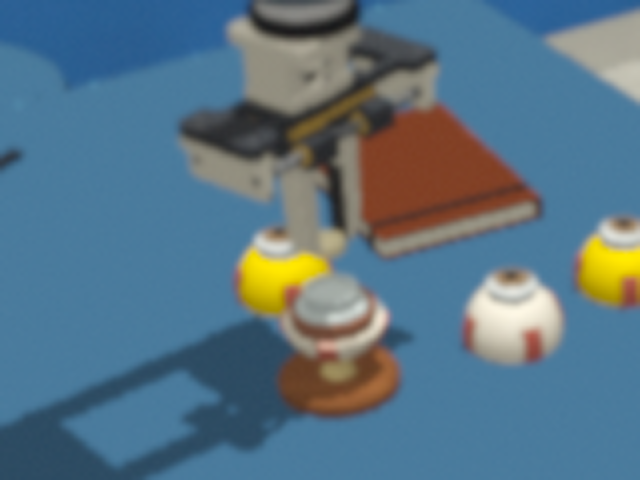

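The side crop shows the lens held level between the fingertips at about (330,240), above the collar.

```bash
python3 - <<'E'
from rob import *
S=(.4855,.1983)
to(S,.094,.06); g=to(S,.0845,.015,guard=2.5); st("down %s"%g)
E
```

```text
down True t 41.8 tcp [0.4855 0.1983 0.0864] w 0.0264 F [-0.1  0.2  4.5] j6 -0.17
```

```bash
python3 - <<'E'
from rob import *
from vis import *
S=(.4855,.1983)
manip.gripper_to(.042); to(S,.15); over((.5,-.15),.18,20); st("rel")
p,d=viewer.camera("top")
cv2.imwrite("pics/crop4.png",cv2.resize(p[165:280,200:290,::-1],None,fx=5,fy=5,interpolation=cv2.INTER_CUBIC))
ivory=lambda i,h:(i.min(-1)>140)&(i[...,0]-i[...,2]>18)
try: print("lens",outline(p,(238,241),11,ivory,.09))
except Exception as e: print(e)
W=cloud(d);P=W[225:255,225:255].reshape(-1,3);print("top z",np.sort(P[:,2])[-40:].round(4)[::8])
# band angles of both shells, on finer pixels
im=cv2.resize(p,None,fx=4,fy=4,interpolation=cv2.INTER_CUBIC);hsv=cv2.cvtColor(im,cv2.COLOR_RGB2HSV).astype(int)
y,x=np.mgrid[:1600,:2560]/4
for n,c,r,z,C in [("shell",(251,188),20,.01,(.6262,.1778)),("stand",(239,242),19,.055,(.4849,.1991))]:
    m=(np.hypot(x-c[0],y-c[1])<r)&(hsv[...,1]>60)&((hsv[...,0]<7)|(hsv[...,0]>165))
    k,l,s,cc=cv2.connectedComponentsWithStats(m.astype(np.uint8))
    for i in range(1,k):
        if s[i,4]>40:
            w=ray_plane(cc[i:i+1]/4,z)[0,:2]-C; print(n,s[i,4],(cc[i]/4).round(1),"r %.3f ang %.1f"%(np.hypot(*w),np.degrees(np.arctan2(w[1],w[0]))))
E
```

```text
rel t 44.2 tcp [ 0.4999 -0.149   0.1796] w 0.0420 F [-0.8  0.   0.8] j6 -0.85
lens (array([0.48482305, 0.19859949]), np.float64(0.028362928750006438), np.float64(0.00028349002239259885))
top z [0.0935 0.0938 0.0943 0.0947 0.0954]
shell 141 [252.  173.1] r 0.037 ang -5.6
shell 123 [236.2 185.3] r 0.038 ang 80.4
shell 304 [264.8 188.7] r 0.036 ang -97.3
shell 286 [248.5 201.3] r 0.037 ang 170.6
stand 56 [249.6 230.4] r 0.038 ang -41.1
stand 63 [226.2 234.7] r 0.037 ang 57.3
stand 121 [252.7 252.2] r 0.040 ang -126.1
stand 99 [230.3 256.6] r 0.039 ang 146.9
```

View pics/crop4.png

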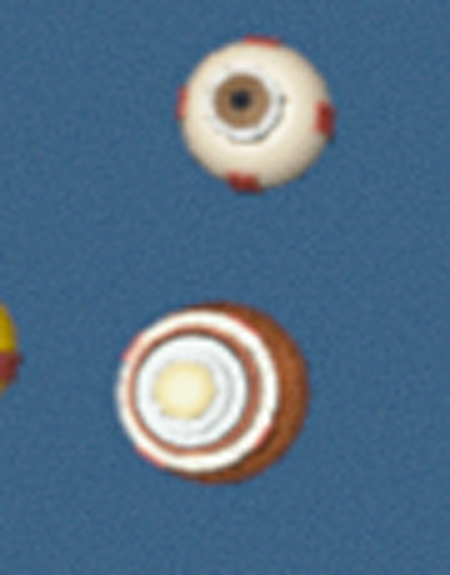

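The lens lies centred in its socket with its top at about 94 mm. Band angles modulo 90° are about -8° for the front shell and -36° for the stand, so I turn the shell by -28°.

```bash
python3 - <<'E'
from rob import *
f=(.6270,.1768); S=(.4856,.1983)
over(f,.12,138); manip.gripper_to(.056); print(to(f,.043,.08,guard=5)); manip.gripper_to(.036); st("sq1")
manip.gripper_to(.052); to(f,.07); over(f,.07,48); print(to(f,.043,.08,guard=5)); manip.gripper_to(.030); st("grip")
to(f,.19); st("lift"); over(S,.19,20); to(S,.135,.1); g=to(S,.117,.04,guard=4); st("a %s"%g)
if not g: g=to(S,.0995,.02,guard=4); st("down %s"%g)
E
```

```text
False
sq1 t 47.7 tcp [0.6272 0.1769 0.0434] w 0.0367 F [0.  0.4 2.5] j6 -2.30
False
grip t 50.9 tcp [0.6274 0.1769 0.0435] w 0.0369 F [0.3 0.1 1.3] j6 -0.73
lift t 52.0 tcp [0.6263 0.1767 0.1888] w 0.0366 F [-0.1 -0.8 -0.1] j6 -0.73
a False t 53.9 tcp [0.4855 0.1983 0.1169] w 0.0369 F [ 1.  -1.2 -0.9] j6 -0.17
down True t 54.6 tcp [0.4853 0.1983 0.1014] w 0.0368 F [-0.3  0.6  4.2] j6 -0.17
```

```bash
python3 - <<'E'
from rob import *
from vis import *
S=(.4855,.1983)
manip.gripper_to(.056); to(S,.17); over((.45,-.2),.22,20); st("rel")
p,d=viewer.camera("top"); q,_=viewer.camera("side")
f=lambda i,s:cv2.resize(i,None,fx=s,fy=s,interpolation=cv2.INTER_CUBIC)
a=f(p[205:280,200:290,::-1],4.4);b=f(q[120:220,200:300,::-1],4)
o=np.zeros((400,800,3),np.uint8);o[:330,:396]=a[:330,:396];o[:400,400:]=b;cv2.imwrite("pics/fin.png",o)
cv2.imwrite("pics/topfin.png",p[:,:,::-1])
W=cloud(d);P=W[225:262,222:258].reshape(-1,3);C=P[P[:,2]>.103];print("cornea",len(C),C.mean(0).round(4),((C.max(0)+C.min(0))/2).round(4),np.ptp(C,axis=0).round(4))
E
```

```text
rel t 57.3 tcp [ 0.4501 -0.1991  0.2196] w 0.0561 F [ 0.1 -0.1  0.6] j6 -0.99
cornea 228 [0.4841 0.1918 0.1387] [0.4847 0.1125 0.5667] [0.0345 0.2082 0.9265]
```

View pics/fin.png

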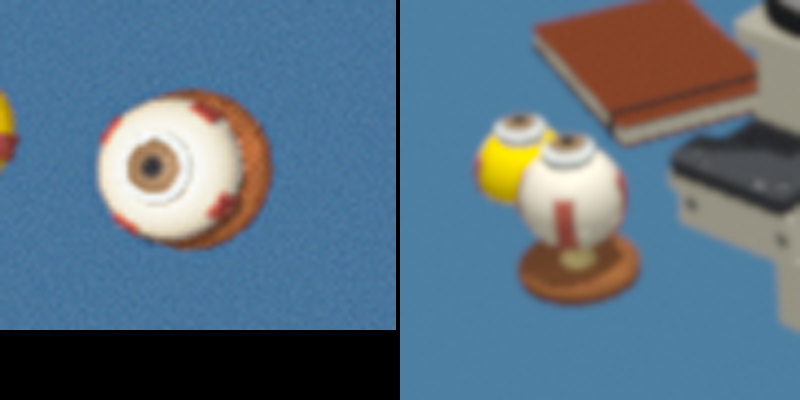

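View pics/topfin.png

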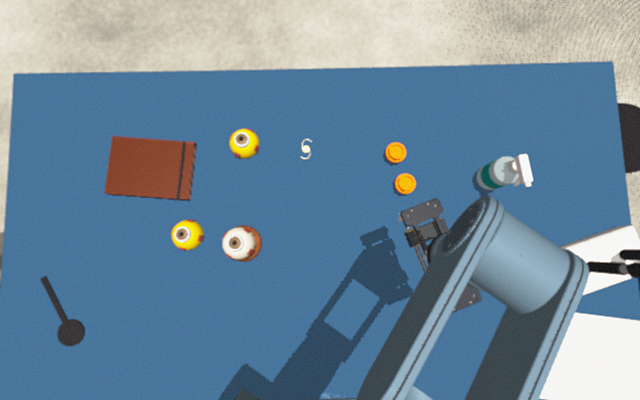

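The ball is closed and level. In the side crop the muscle band at (565,225) runs straight across the joint, and the bystanders are where they were. I hand in the job.

```bash
python3 - <<'E'
from rob import *
from bench import workorder
st(); workorder.sign_off(); st()
E
```

```text
t 57.4 tcp [ 0.4503 -0.1989  0.2198] w 0.0559 F [-0.6 -0.   0.6] j6 -0.99
the job is handed in; nothing more can be done
the job is handed in; nothing more can be done
```

I rebuilt the eye model in the set order: bowl, vitreous body, lens, then front shell turned by -28° to line up the muscle bands. Each part was squeezed from two sides to centre it and lowered until it touched. The job was handed in at 57.4 s, and no verdict is reported.

**Seating:** every part touched down within about 1 mm of its expected height. The pictures after each of the first three placings show the part centred on the stand. The last pictures show the front shell sitting level, with a band running straight across the joint.

**Bystanders:** the implant, notebook, spray bottle and both sets of look-alikes looked unmoved in the last top picture. The pen torch was hidden behind the arm there. It was in place in the earlier full view, and no move afterwards went near it.

**Checks that failed or were thin:**
- The depth check of the cornea's centre at the end failed because bad readings spoiled it, and I did not repeat it.
- I judged the final centring, level and band alignment by eye from those pictures. The band angles themselves were measured only before closing, to a few degrees against the 15° allowed.

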